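# Find the loaded tool tube in a leaning carton and rack it upright

### The job

One of the three identical orange storage tubes in the leaning carton has a heavy steel bar in it, the other two are all but empty, and only their weight tells them apart. Find the heavy one by lifting, and stand it upright on the green pad in the free cell of the wooden crate, setting it down gently, not dropping it. Leave both light tubes standing in their own carton cells, and do not disturb the spray cans or the bottles.

Things in the scene. Friction and masses are not known exactly. Their poses are not given: they have to be found in the camera images.
- tube_a: orange square storage tube with a black cap, rigid, 36 x 36 x 136 mm, one of three look-alikes, leaning in a front-row carton cell. Origin at its underside's centre, z along it to the cap, y level along the row, x square to both, away from the wall it lies on. Bears a 60 N grip. Weighs 0.09 kg, or 0.36 to 0.48 kg for the one with the steel bar; which one changes and cannot be seen
- tube_b: orange square storage tube with a black cap, rigid, 36 x 36 x 136 mm, one of three look-alikes, leaning in a front-row carton cell. Origin at its underside's centre, z along it to the cap, y level along the row, x square to both, away from the wall it lies on. Bears a 60 N grip. Weighs 0.09 kg, or 0.36 to 0.48 kg for the one with the steel bar; which one changes and cannot be seen
- tube_c: orange square storage tube with a black cap, rigid, 36 x 36 x 136 mm, one of three look-alikes, leaning in a front-row carton cell. Origin at its underside's centre, z along it to the cap, y level along the row, x square to both, away from the wall it lies on. Bears a 60 N grip. Weighs 0.09 kg, or 0.36 to 0.48 kg for the one with the steel bar; which one changes and cannot be seen
- carton: fixed deep cardboard carton, open on top, 132 x 310 x 140 mm outside, on a plywood wedge; it leans 25 degrees towards its own -x side (the robot's side), so its mouth looks up and towards the robot. Two rows of three cells; an orange tube in each front (robot-side) cell, cans in two back cells. Origin at table height, z up, y along the rows. Back rim at x +88, z +190 mm
- front_cell (a point): centre of the floor of the middle front cell; the other two are 102 mm either side along the carton's y. A cell is 98 mm along the row, 60 mm front to back, 135 mm deep along the lean, dividers 4 mm thick. Beside a tube, along the row, 26 to 36 mm are free for a finger on each side; 24 mm are free behind it; it lies on the cell's front wall, its cap level with the outer rim
- front_rim (a point): middle of the carton's front (robot-side, lower) outer rim, 134 mm above the table. The dividers end 5 mm below the outer rim. A tube must be drawn about 140 mm along its own length, at 25 degrees from vertical, to come clear of its cell
- crate: fixed light-wood crate, one row of three cells along its x at x -54, 0, +54 mm, each 48 x 48 mm inside; walls 6 mm thick, rim 60 mm and cell floor 8 mm above the table. Origin under its centre at table height, z up. Two cells hold the bottles, the third is free and has the green pad; which one changes
- pad: green square pad 44 x 44 x 3 mm, fixed on the middle of the free crate cell's floor. Origin at the centre of its underside, 8 mm above the table (top at 11 mm); its axes are the crate's
- can_blue: a spray can, 52 mm across and 129 mm long, blue with a white cap, leaning in one cell of the back row; a bystander. Origin at the centre of its underside, z towards the cap
- can_red: a spray can, 52 mm across and 129 mm long, red with a white cap, leaning in one cell of the back row; a bystander. Origin at the centre of its underside, z towards the cap
- bottle_a: a small white bottle with a red cap, 38 mm across and 105 mm tall, standing in a cell of the crate; a bystander. Origin at the centre of its underside, z up
- bottle_b: a small white bottle with a blue cap, 38 mm across and 105 mm tall, standing in a cell of the crate; a bystander. Origin at the centre of its underside, z up
There are look-alikes about, which are no part of the job. What is shaped like the tube_a but yellow is not meant. Leave any purple look-alike of the tube_c alone.

How it is judged:
By the outcome, as a careful person would: the job done as asked, in the order asked, and still so for the second after the job is handed in, with the robot touching nothing.
It also fails if it takes over 72 s, if anything falls off the work surface, if the arm or the gripper's body presses on something with over 40 N, if the wrist force passes 120 N, or if a joint passes its speed limit or range.

### The arm

A 7-joint arm with a two-finger parallel gripper is mounted at the origin on the work surface. World frame = base frame: x ahead of the robot, y to its left, z up, the work surface at z = 0. Lengths are in m, angles in rad, forces in N, time in s.
With the tool pointing down it reaches from about 0.4 to 0.925 m from the base axis. Payload 4.1 kg.
Tool frame: the origin (TCP) lies on the centre line of the jaws, within the pads' length; the fingertips stand 25 mm ahead of it and the grasp point (between the pads) lies 6 mm ahead of it; z points along the fingers, y is the line along which they close (so a half turn about z gives the same grasp; the last joint's range is limited). The gripper opens to 85 mm and grips with 20 to 120 N. Pads are 22 mm wide; open, the fingers measure 114 mm over their backs; the gripper's body (76 mm by 85 mm) begins 54 mm behind the grasp point. The pads swing forward as they close: fully open they stand 13 mm farther back than shut.
Start: joints at [-1.318, 0.398, 0.045, 1.537, -0.019, 1.207, -0.051], TCP at [0.224, 0.61, 0.256] pointing down, gripper open.
Joint ranges: [-2.82, 2.82], [-0.49, 2.23], [-1.37, 1.46], [0, 2.46], [-1.36, 4.5], [0.23, 2], [-2.94, 2.94]. Speed limits (rad/s): [2.57, 2.57, 3.14, 3.14, 3.14, 3.14, 3.14].

### API

Orientations are given as a 3x3 rotation matrix whose columns are the frame's x, y, z axes.
In Python, from bench import bot gives the robot as it stands.
- The arm moves only by the shell command python3 -m handwheel 'ROWS' [OPENING] [FORCE]. ROWS is JSON, a list that holds one entry, the list of rows, each a list of 4 numbers: the shift along the tool's x, y, z in mm, then the turn about the tool's z in degrees. A call has 1 to 8 rows; each row is the pose to reach, as a shift and turn from the pose commanded when the call began, along the tool's axes at that moment; what a row does not reach only later rows make up. A row lasts 1/8 s, in which the tool goes at most 62.5 mm and 10.7 degrees, less where a joint would pass 70% of its speed; a pose out of reach is approached as far as the arm can. A call with a gripper value outside its range is refused whole. OPENING is the opening, from 0 (shut) to 1 (fully open), set as the call begins (- or left out, the last holds). The fingers move at their own pace and stop on an object; FORCE is the grip in N (left out, the last holds). Time passes only in rows, so rows that repeat a pose let the fingers close. It gives the time, the measured TCP pose, the force, the opening and the grip force at its end, in the units of the state.
- bot.get_obs(): the state, without advancing time (a new reading comes with each control period).
- bot.capture(name): name is "scene" or "top" or "wrist"; returns the picture (480x640x3 uint8, red, green, blue); there is no depth.
- bot.camera_params(name): a dict with "intrinsics" (3x3 intrinsics, pixels), "k1" (the pictures are not rectified: a ray, as slopes to the right and down, at radius r is drawn at 1 + k1 r^2 times it, then the intrinsics apply), "origin" and "orientation" of the camera in the world; the wrist camera has in their place "mount" (4x4, takes a point from camera to tool coordinates, whose origin is the TCP and whose axes are the flange's). Camera axes: x right, y down, z forward; pixel columns grow to the right and rows downward; lengths in m; the calibration is good to about 2 mm. A picture is of the moment at which its call begins: read the wrist's pose just before it. camera_params takes no time and is no camera call.
- bot.close_job(): hands the job in; it is judged then, once.
The state is a dict: "t": time; "joint_positions": joint angles; "qd": joint speeds; "joint_efforts": joint torques, N m; "position": TCP position; "tool_rot": TCP orientation; "ft_force": force on the tool from outside, world axes, zero at the start; "torque": the same for the moment, N m; "opening": finger opening in m; "grasp_force": force on a finger pad.
Only numpy, scipy, OpenCV 4.12 (cv2) and the standard library are available. Lean on these libraries where they do the work, as an engineer would, in place of code of your own. Each camera call takes 0.05 s, during which the arm holds its last target. There are 200 camera calls.

## Working session

There is one attempt and no reset: what is moved stays moved. The work goes in short steps, Python scripts to look and compute and a shell command to move; the robot and the scene stay as the last step left them, time stands still between calls to the robot, and variables do not carry over. Pictures are saved under pics/ and viewed, at most 12 in all, crops included, and the job is handed in when it is done.

```bash
mkdir -p pics; python3 - <<'E'
from bench import bot
import cv2
o=bot.get_obs();print(o)
for n in("scene","top"):
    cv2.imwrite(f"pics/{n}0.png",bot.capture(n)[:,:,::-1]);print(n,bot.camera_params(n))
print(bot.camera_params("wrist"))
E
```

```text
{'t': 0.0, 'joint_positions': array([-1.31799034,  0.39923248,  0.04503082,  1.53789372, -0.01870045,
        1.20689426, -0.05071925]), 'qd': array([ 0.00026793, -0.000944  , -0.00113519, -0.00097663, -0.00053646,
       -0.00197106, -0.00038254]), 'joint_efforts': array([ 2.42741880e-04, -4.75139701e+01,  1.36487916e+00, -2.54210132e+01,
        1.16963862e-02,  9.62137186e-03,  1.59712734e-06]), 'position': array([0.22375741, 0.60964286, 0.25523109]), 'tool_rot': array([[-9.38784766e-01,  3.44503773e-01, -5.59733134e-04],
       [ 3.44504200e-01,  9.38782799e-01, -1.92669547e-03],
       [-1.38286021e-04, -2.00158277e-03, -9.99997987e-01]]), 'ft_force': array([-1.2564948 ,  0.65623315, -0.34893313]), 'torque': array([0.05548752, 0.00561111, 0.00394465]), 'grasp_force': 0.0, 'opening': 0.08520232615236606}
scene {'intrinsics': array([[454.72801748,   0.        , 323.81514335],
       [  0.        , 454.72801748, 241.06385329],
       [  0.        ,   0.        ,   1.        ]]), 'k1': -0.0002332602975381859, 'origin': array([0.91577897, 0.05887517, 1.02534986]), 'orientation': arra
[... 447 characters left out ...]
169110e-01,  9.71669371e-02],
       [-9.99900615e-01, -1.40981178e-02,  5.44659614e-05],
       [ 1.31566808e-03, -9.71580447e-02, -9.95268096e-01]])}
{'intrinsics': array([[423.92336573,   0.        , 321.37176192],
       [  0.        , 423.92336573, 238.42903779],
       [  0.        ,   0.        ,   1.        ]]), 'k1': 0.005838838499230756, 'mount': array([[-1.67362942e-04, -9.55762619e-01, -2.94139062e-01,
         7.50743857e-02],
       [ 9.99999977e-01, -1.98384715e-04,  7.56300663e-05,
         2.53850511e-04],
       [-1.30637084e-04, -2.94139042e-01,  9.55762631e-01,
        -1.18663955e-01],
       [ 0.00000000e+00,  0.00000000e+00,  0.00000000e+00,
         1.00000000e+00]])}
```

View pics/top0.png

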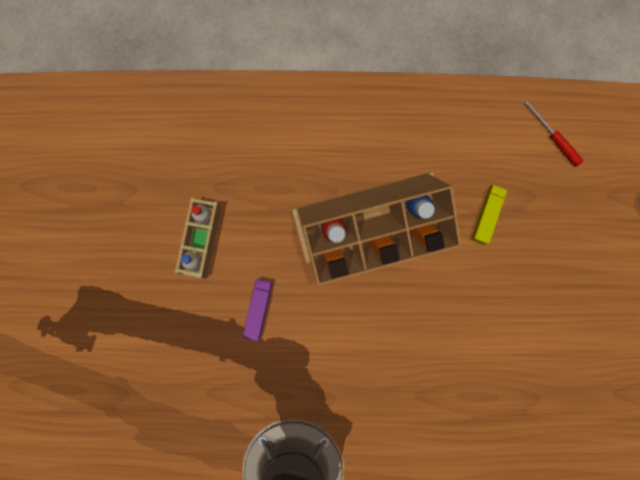

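View pics/scene0.png

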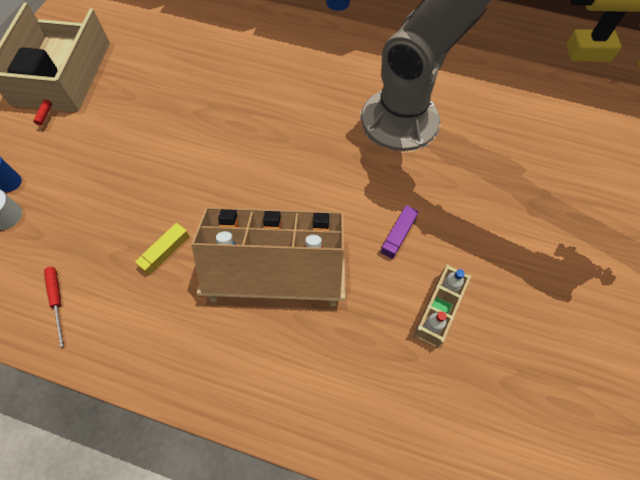

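The top view shows the carton around (380,230), with black caps near (338,268), (388,254) and (433,240). The crate is around (197,238) and its middle cell is free (green pad). The yellow and purple tubes lie outside both. I'll enlarge the carton and crate next.

```bash
python3 - <<'E'
import cv2,numpy as np
a=cv2.imread("pics/top0.png")
c=cv2.resize(a[168:288,288:468],None,fx=4.4,fy=4.4,interpolation=cv2.INTER_CUBIC) #792x528
cv2.imwrite("pics/c1.png",c)
c=cv2.resize(a[190:282,165:225],None,fx=6,fy=6,interpolation=cv2.INTER_CUBIC)
s=cv2.imread("pics/scene0.png")
d=cv2.resize(s[260:352,410:480],None,fx=6,fy=6,interpolation=cv2.INTER_CUBIC)
cv2.imwrite("pics/c2.png",np.hstack([c,d])) 
E
```

```text
(no output)
```

View pics/c1.png

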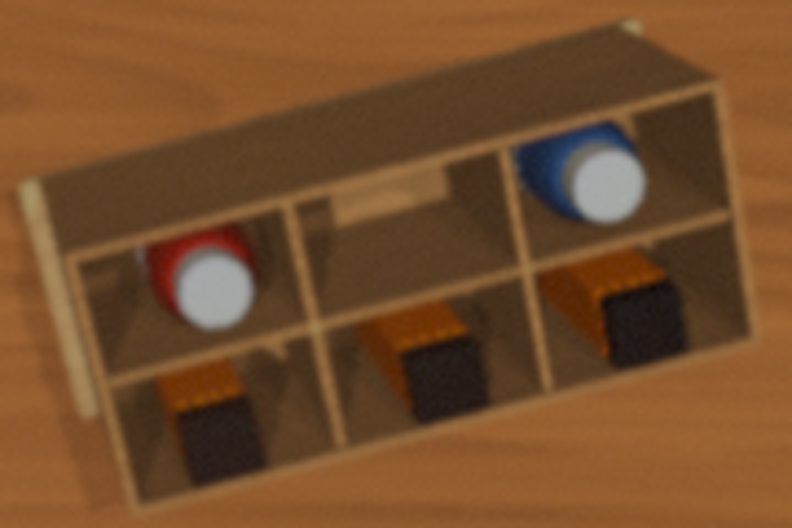

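View pics/c2.png

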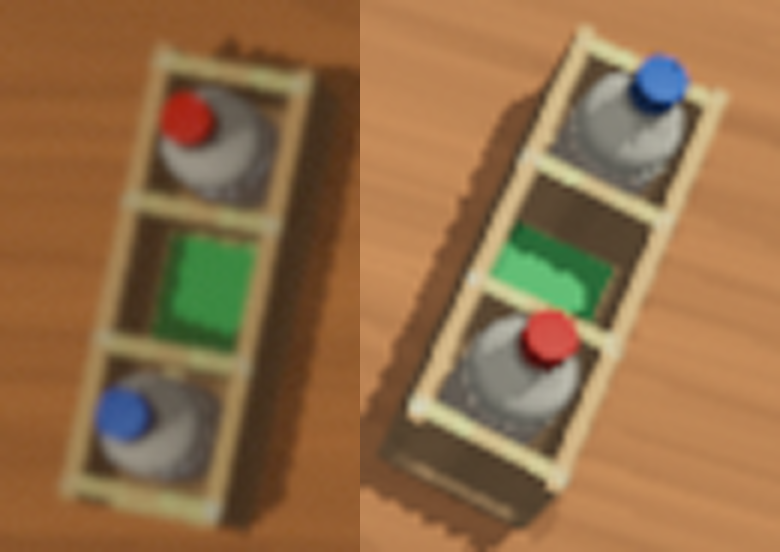

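The carton's outer rim corners are at (67,257), (720,80), (758,340) and (133,510) in the first crop. Its cap centres are near (222,440), (444,379) and (644,323). The crate rim corners are clear in both crops, so I'll turn these pixels into positions.

```bash
cat > h.py <<'E'
import numpy as np
from bench import bot
def ray(p,pix,R,o):
    K=p["intrinsics"];d=np.array([(pix[0]-K[0,2])/K[0,0],(pix[1]-K[1,2])/K[1,1]]);s=d.copy()
    for _ in range(8): s=d/(1+p["k1"]*(s@s))
    return o,R@np.r_[s,1]
def atz(o,d,z): return o+d*(z-o[2])/d[2]
def fix(n,pix,z):
    p=bot.camera_params(n);return atz(*ray(p,pix,p["orientation"],p["origin"]),z)
def wrist(pix,z,st):
    p=bot.camera_params("wrist");M=p["mount"];R=st["tool_rot"]
    return atz(*ray(p,pix,R@M[:3,:3],st["position"]+R@M[:3,3]),z)
E
python3 - <<'E'
from h import *
f=lambda u,s,o:((u[0]+.5)/s-.5+o[0],(u[1]+.5)/s-.5+o[1])
A=[fix("top",f(u,4.4,(288,168)),z)for u,z in(((67,257),.190),((720,80),.190),((758,340),.134),((133,510),.134))]
for a in A:print(a.round(4))
print("edges",[np.linalg.norm(A[i]-A[i-1]).round(3) for i in range(4)])
for a,b in((A[0],A[1]),(A[3],A[2])):d=(a-b);print("yaw",np.degrees(np.arctan2(-d[0],d[1])))
for u in((222,440),(444,379),(644,323)):print("cap",fix("top",f(u,4.4,(288,168)),.1435).round(4))
C=[fix("top",f(u,6,(165,190)),.06)for u in((158,47),(312,72),(220,520),(65,492))]
D=[fix("scene",f(u,6,(410,260)),.06)for u in((50,405),(202,487),(367,95),(225,30))]
for c in(C,D):
    print(np.mean(c,0).round(4),[np.linalg.norm(c[i]-c[i-1]).round(3) for i in range(4)])
    d=(c[0]+c[1]-c[2]-c[3]);print("yaw of long axis",np.degrees(np.arctan2(d[1],d[0])))
o=bot.get_obs();R=o["tool_rot"];print(np.degrees(np.arctan2(R[1,0],R[0,0])))
E
```

```text
[ 0.5354 -0.0176  0.19  ]
[ 0.6212 -0.313   0.19  ]
[ 0.5085 -0.3451  0.134 ]
[ 0.4244 -0.0492  0.134 ]
edges [np.float64(0.128), np.float64(0.308), np.float64(0.13), np.float64(0.308)]
yaw 16.18956776483331
yaw 15.875999630866852
cap [ 0.4572 -0.0901  0.1435]
cap [ 0.4871 -0.1936  0.1435]
cap [ 0.5148 -0.2881  0.1435]
[0.527  0.2237 0.06  ] [np.float64(0.17), np.float64(0.059), np.float64(0.171), np.float64(0.059)]
yaw of long axis -9.62424312559219
[0.5245 0.2244 0.06  ] [np.float64(0.168), np.float64(0.059), np.float64(0.17), np.float64(0.058)]
yaw of long axis -10.284830597818122
159.84956922814968
```

```bash
python3 -m handwheel '[[[-325,-317,-15,-36],[-325,-317,-15,-36],[-325,-317,-15,-36],[-325,-317,-15,-36],[-325,-317,-15,-36],[-325,-317,-15,-36],[-325,-317,-15,-36],[-325,-317,-15,-36]]]' 0.62 40; python3 -c "
from h import *
o=bot.get_obs();d=np.array([.5003,-.1898,.255])-o['position'];print(o['tool_rot'].T@d*1000,np.degrees(np.arctan2(*o['tool_rot'][[1,0],1])))"
```

```text
t: 1.1
position: [0.4213, 0.1959, 0.2713]
tool_rot: [[-0.964, -0.266, 0.0], [-0.266, 0.964, -0.001], [0.0, -0.001, -1.0]]
ft_force: [-0.2, 0.8, -0.2]
opening: 0.053
grasp_force: 0.0
[  26.37849393 -392.8437233    16.68516641] 105.4216218715468
```

```bash
python3 -m handwheel '[[[26,-393,17,0],[26,-393,17,0],[26,-393,17,0],[26,-393,17,0],[26,-393,17,0],[26,-393,17,0],[26,-393,17,0],[26,-393,17,0]]]'; python3 - <<'E'
from h import *;import cv2
o=bot.get_obs();im=bot.capture("wrist");cv2.imwrite("pics/w1.png",im[:,:,::-1]);np.save("w1.npy",{k:o[k] for k in("position","tool_rot")})
print(o["position"],o["ft_force"],np.degrees(np.arctan2(*o['tool_rot'][[1,0],1])))
E
```

```text
t: 2.1
position: [0.5016, -0.1861, 0.2538]
tool_rot: [[-0.963, -0.269, -0.001], [-0.269, 0.963, -0.001], [0.001, -0.0, -1.0]]
ft_force: [0.2, 0.0, -0.5]
opening: 0.0532
grasp_force: 0.0
[ 0.50155807 -0.1861159   0.25379031] [ 0.18796413  0.0260499  -0.5311865 ] 105.63395660741085
```

View pics/w1.png

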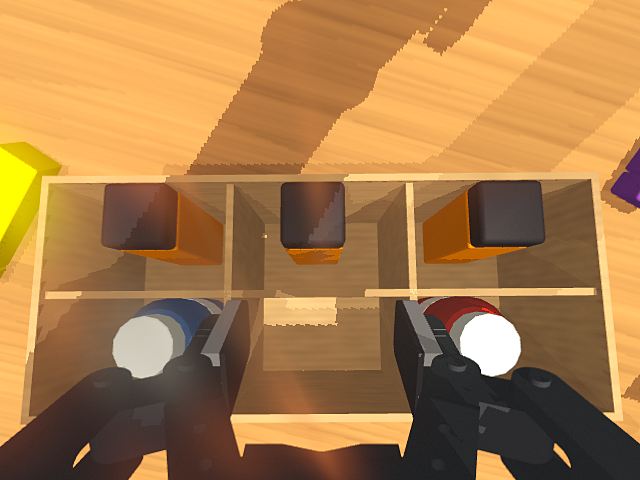

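The wrist view shows the caps squarely, with centres at about (139,216), (313,215) and (506,214). The front rim lies along row 177, so the yaw is good.

```bash
python3 - <<'E'
from h import *
st=np.load("w1.npy",allow_pickle=True).item();R=st["tool_rot"]
for p,z in(((139,216),.1435),((313,215),.1435),((506,214),.1435),((44,177),.134),((596,176),.134),((313,183),.136),((313,247),.151)):
    q=wrist(p,z,st);print(q.round(4),(R.T@(q-st["position"])*1000).round(1))
E
```

```text
[ 0.5118 -0.2882  0.1435] [  17.5 -101.1  110.3]
[ 0.4852 -0.1953  0.1435] [ 18.1  -4.4 110.3]
[ 0.4558 -0.0923  0.1435] [ 18.6 102.6 110.3]
[ 0.5071 -0.3463  0.134 ] [  37.6 -155.7  119.9]
[ 0.423  -0.0477  0.134 ] [ 38.2 154.5 119.8]
[ 0.4692 -0.1998  0.136 ] [ 34.7  -4.4 117.8]
[ 0.5009 -0.1909  0.151 ] [  1.8  -4.4 102.8]
```

```bash
python3 -m handwheel '[[[4.5,-4.4,20,0],[4.5,-4.4,60,0],[4.5,-4.4,85,0],[4.5,-4.4,105,0],[4.5,-4.4,122,0],[4.5,-4.4,122,0]]]' 0.57 40; python3 -m handwheel '[[[0,0,0,0],[0,0,0,0],[0,0,0,0],[0,0,0,0],[0,0,0,0],[0,0,0,0]]]' 0.3 40
```

```text
t: 2.9
position: [0.4983, -0.1884, 0.1312]
tool_rot: [[-0.962, -0.275, -0.002], [-0.275, 0.962, 0.001], [0.002, 0.002, -1.0]]
ft_force: [0.0, -0.7, -0.7]
opening: 0.0493
grasp_force: 0.0
t: 3.65
position: [0.4996, -0.19, 0.1328]
tool_rot: [[-0.962, -0.273, 0.001], [-0.273, 0.962, 0.0], [-0.001, -0.0, -1.0]]
ft_force: [0.1, 0.0, 3.9]
opening: 0.0355
grasp_force: 42.0
```

```bash
python3 -m handwheel '[[[-2,0,-4,0],[2,0,-12,0],[6,0,-20,0],[10,0,-28.5,0],[10,0,-28.5,0],[10,0,-28.5,0],[10,0,-28.5,0],[10,0,-28.5,0]]]'; python3 -m handwheel '[[[0,0,0,0],[0,0,0,0]]]' | grep -E "force|pos"
```

```text
t: 4.65
position: [0.4893, -0.1926, 0.1605]
tool_rot: [[-0.962, -0.273, -0.001], [-0.273, 0.962, 0.0], [0.0, 0.0, -1.0]]
ft_force: [-0.2, 0.3, -1.6]
opening: 0.0355
grasp_force: 41.6
position: [0.4894, -0.1926, 0.1607]
ft_force: [0.2, 0.3, -0.2]
grasp_force: 41.6
```

```bash
python3 -m handwheel '[[[6,0,-18,0],[2,0,-9,0],[-2,0,-1,0],[-10,0,27.5,0],[-10,0,28.5,0],[-10,0,28.5,0]]]'|grep -E "ft|pos"; python3 -m handwheel '[[[0,0,0,0],[0,0,0,0],[0,0,0,0],[0,0,-15,0],[0,0,-60,0],[0,0,-90,0],[0,0,-90,0]]]' 0.57;  python3 -c "
from h import *
o=bot.get_obs();R=o['tool_rot']
for p in([.4558,-.0923,.1435],[.5118,-.2882,.1435]): print(R.T@(np.array(p)-o['position'])*1000)"
```

```text
position: [0.4998, -0.1895, 0.1319]
ft_force: [1.9, 1.5, -0.7]
t: 6.52
position: [0.5008, -0.1909, 0.2258]
tool_rot: [[-0.962, -0.273, 0.007], [-0.273, 0.962, -0.001], [-0.006, -0.003, -1.0]]
ft_force: [-0.1, 0.9, -1.2]
opening: 0.0488
grasp_force: 0.0
[ 16.91564682 107.33413006  81.86558329]
[ 16.50036607 -96.41162029  82.41943879]
```

```bash
python3 -m handwheel '[[[3,54,-10,0],[3,107,-5,0],[3,107,30,0],[3,107,60,0],[3,107,80,0],[3,107,94,0],[3,107,94,0]]]' 0.57 40|grep -E "ft|pos"; python3 -m handwheel '[[[0,0,0,0],[0,0,0,0],[0,0,0,0],[0,0,0,0],[0,0,0,0]]]' 0.3 40; python3 -m handwheel '[[[-2,0,-4,0],[2,0,-12,0],[6,0,-20,0],[10,0,-28.5,0],[10,0,-28.5,0],[10,0,-28.5,0],[10,0,-28.5,0],[10,0,-28.5,0]]]'|grep -E "ft|pos"; for i in 1 2 3; do python3 -m handwheel '[[[0,0,0,0]]]' | grep -E "ft"; done
```

```text
position: [0.466, -0.0879, 0.1309]
ft_force: [-11.1, 0.9, 29.9]
t: 8.02
position: [0.4655, -0.0888, 0.1312]
tool_rot: [[-0.962, -0.273, -0.004], [-0.273, 0.962, 0.002], [0.003, 0.003, -1.0]]
ft_force: [-11.9, -1.7, 31.0]
opening: 0.036
grasp_force: 38.7
position: [0.4572, -0.0905, 0.1566]
ft_force: [-0.1, 0.0, -1.7]
ft_force: [0.4, 0.1, -1.5]
ft_force: [0.6, -0.9, -1.4]
ft_force: [0.8, -0.1, -0.6]
```

```bash
python3 -m handwheel '[[[-4,0,8.5,0],[-8,0,16.5,0],[-11,0,23,0],[-9.5,0,25.5,0],[-9.5,0,25.5,0],[-9.5,0,25.5,0]]]'|grep -E "ft|pos"; python3 -m handwheel '[[[0,0,0,0],[0,0,0,0],[0,0,0,0]]]' 0.57|grep -E "ft|pos"; python3 -m handwheel '[[[0,0,-15,0],[0,0,-60,0],[0,0,-90,0],[0,-65,-98,0],[0,-125,-98,0],[0,-185,-98,0],[0,-205,-98,0],[0,-205,-98,0]]]';  python3 - <<'E'
from h import *;import cv2
o=bot.get_obs();R=o['tool_rot'];print(o['position'],R.T@(np.array([.5125,-.2906,.1435])-o['position'])*1000)
cv2.imwrite("pics/w2.png",bot.capture("wrist")[:,:,::-1])
np.save("w2.npy",{k:o[k] for k in("position","tool_rot")})
E
```

```text
position: [0.4672, -0.089, 0.1321]
ft_force: [-2.1, -1.7, 7.6]
position: [0.4666, -0.0889, 0.1319]
ft_force: [-2.5, -1.8, 7.4]
t: 11.52
position: [0.5224, -0.286, 0.2293]
tool_rot: [[-0.963, -0.271, -0.0], [-0.271, 0.963, -0.0], [0.0, -0.0, -1.0]]
ft_force: [0.4, 0.5, 0.6]
opening: 0.0486
grasp_force: 0.0
[ 0.52235255 -0.28603844  0.22926879] [10.68258793 -1.71787581 85.77352502]
```

View pics/w2.png

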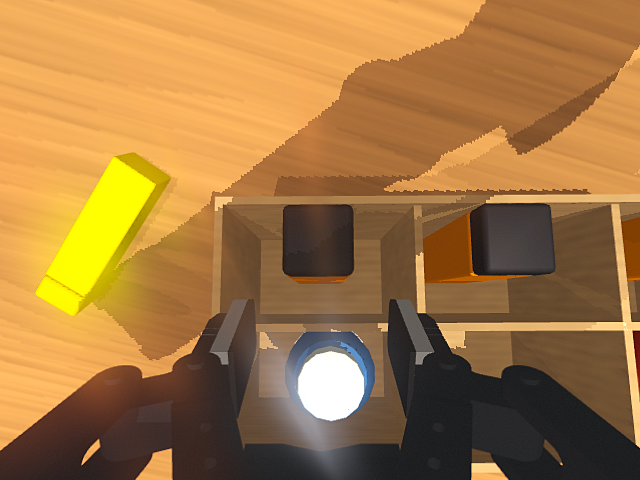

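The cap centre is at (318,240), centred between the fingers. The neighbouring middle tube is back in its cell. I'll grip this one 7 mm shallower.

```bash
python3 -m handwheel '[[[0,-1.7,30,0],[0,-1.7,60,0],[0,-1.7,80,0],[0,-1.7,90,0],[0,-1.7,90,0]]]' 0.57 45|grep -E "ft|pos"; python3 -m handwheel '[[[0,0,0,0],[0,0,0,0],[0,0,0,0],[0,0,0,0],[0,0,0,0]]]' 0.3 45; python3 -m handwheel '[[[-2,0,-4,0],[2,0,-12,0],[6,0,-20,0],[10,0,-28.5,0],[10,0,-28.5,0],[10,0,-28.5,0],[10,0,-28.5,0],[10,0,-28.5,0]]]'|grep -E "ft|pos"; for i in 1 2 3; do python3 -m handwheel '[[[0,0,0,0]]]' | grep -E "ft|pos"; done
```

```text
position: [0.523, -0.2861, 0.1391]
ft_force: [0.0, 0.6, -0.1]
t: 12.82
position: [0.5236, -0.2873, 0.1403]
tool_rot: [[-0.962, -0.273, 0.002], [-0.273, 0.962, -0.001], [-0.002, -0.001, -1.0]]
ft_force: [1.1, -0.4, 5.7]
opening: 0.0355
grasp_force: 46.2
position: [0.5133, -0.2894, 0.1675]
ft_force: [1.5, 0.4, -4.2]
position: [0.5133, -0.2895, 0.1676]
ft_force: [0.8, 0.4, -4.6]
position: [0.5133, -0.2895, 0.1677]
ft_force: [0.7, -1.1, -3.7]
position: [0.5133, -0.2896, 0.1678]
ft_force: [-0.4, 0.6, -4.4]
```

The third tube weighs about 4.2 N, so it is the heavy one. I'll draw it out along its lean. The tool can only point down, so I'll stand the tube upright by pushing its foot against the crate's near end wall.

```bash
python3 -m handwheel '[[[10.5,0,-22.5,0],[21,0,-45,0],[31.5,0,-67.5,0],[42,0,-90,0],[52,0,-111.5,0],[54,0,-135,0],[54,0,-138,0],[54,0,-138,0]]]';  python3 - <<'E'
from h import *
o=bot.get_obs();R=o['tool_rot'];print(o["joint_positions"])
for p in([.44,.08,.30],[.37,.251,.27]): print(R.T@(np.array(p)-o['position'])*1000)
E
```

```text
t: 15.2
position: [0.4612, -0.3039, 0.3051]
tool_rot: [[-0.962, -0.273, -0.001], [-0.273, 0.962, 0.001], [0.0, 0.001, -1.0]]
ft_force: [-0.2, -0.2, -4.5]
opening: 0.0353
grasp_force: 46.3
[-0.08187666  0.23332007  0.70423344  1.71919085 -0.15875838  1.24791132
  2.50738363]
[-84.53191864 375.10462214   5.39822393]
[-63.9501399  558.70236064  35.55217558]
```

```bash
python3 -m handwheel '[[[-15,45,0,3],[-30,95,0,7],[-45,145,3,11],[-60,195,3,15],[-75,250,3,19],[-84,300,3,22],[-84,345,3,25],[-84,375,3,26]]]'|grep -E "ft|pos";  python3 - <<'E'
from h import *
o=bot.get_obs();R=o['tool_rot'];print(np.degrees(np.arctan2(R[1,0],R[0,0])))
for p in([.36,.253,.30],): print(R.T@(np.array(p)-o['position'])*1000)
E
```

```text
position: [0.4382, 0.0819, 0.3014]
ft_force: [0.2, -0.6, -3.2]
169.98018246640578
[106.76798256 154.89688823   1.54043489]
```

```bash
python3 -m handwheel '[[[25,38,0,0],[53,77,0,0],[80,116,0,0],[107,155,0,0],[107,155,0,0]]]'|grep -E "ft|pos";  python3 - <<'E'
from h import *;import cv2
o=bot.get_obs();R=o['tool_rot'];im=bot.capture("wrist");cv2.imwrite("pics/w3.png",im[:,:,::-1])
np.save("w3.npy",{k:o[k] for k in("position","tool_rot")});print(o["position"],np.degrees(np.arctan2(R[1,0],R[0,0])))
E
```

```text
position: [0.3589, 0.2546, 0.3015]
ft_force: [0.2, -1.1, -4.8]
[0.35889229 0.25460078 0.30145046] 170.32233757233078
```

View pics/w3.png

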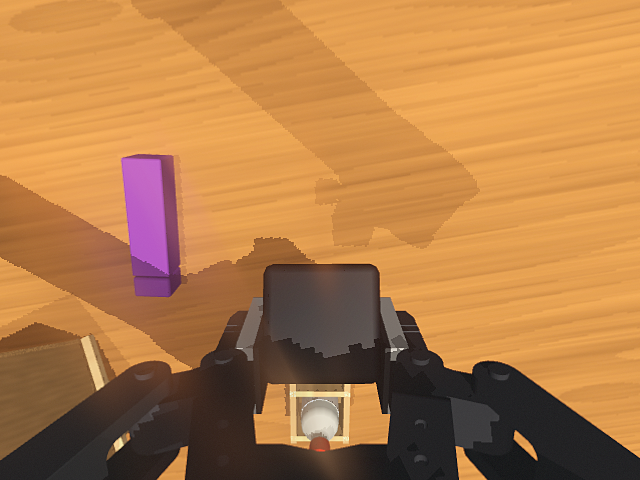

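The tube is held and lines up sideways with the crate, whose far cell shows at columns 290–350. Next I lower it and push its foot forward against the end wall.

```bash
python3 -m handwheel '[[[0,0,40,0],[0,0,80,0],[0,0,115,0],[0,0,140,0],[0,0,155,0],[0,0,155,0]]]' 0.3 28|grep -E "ft|pos"; python3 -m handwheel '[[[-8,0,0,0],[-16,0,0,0],[-24,0,0,0],[-32,0,0,0],[-40,0,0,0],[-40,0,0,0]]]'|grep -E "ft|pos|gr"
python3 -m handwheel '[[[-6,0,0,0],[-12,0,0,0],[-18,0,0,0],[-23,0,0,0],[-23,0,0,0]]]'|grep -E "ft|pos|gr"
```

```text
position: [0.3614, 0.2497, 0.1469]
ft_force: [-0.7, 0.1, -4.5]
position: [0.4015, 0.2436, 0.1476]
ft_force: [-2.0, 1.4, -3.3]
grasp_force: 47.4
position: [0.4246, 0.2395, 0.1478]
ft_force: [-3.1, 1.1, -2.4]
grasp_force: 47.6
```

```bash
for i in 1 2 3; do python3 -m handwheel '[[[-2,0,0,0],[-2,0,0,0]]]'|grep -E "ft|pos"; done; python3 - <<'E'
from h import *;import cv2
a=bot.capture("scene")[:,:,::-1];cv2.imwrite("pics/s4.png",cv2.resize(a[150:350,380:580],None,fx=3,fy=3,interpolation=cv2.INTER_CUBIC))
E
```

```text
position: [0.4256, 0.2393, 0.1478]
ft_force: [-3.8, 0.2, -2.6]
position: [0.4277, 0.239, 0.1478]
ft_force: [-4.0, 0.8, -1.7]
position: [0.4297, 0.2386, 0.1478]
ft_force: [-3.8, 0.4, -1.2]
```

View pics/s4.png

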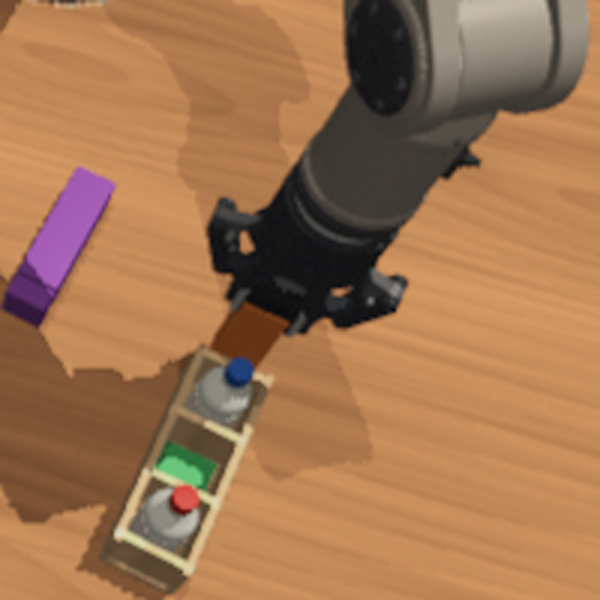

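The tube stands against the crate's near end wall at about (248,335), close to upright, and the bottles are undisturbed. I'll keep pushing in small steps until the force rises.

```bash
for i in 1 2 3; do python3 -m handwheel '[[[-1.5,0,0,0],[-1.5,0,0,0]]]'|grep -E "ft|pos"; done
```

```text
position: [0.4313, 0.2384, 0.1478]
ft_force: [-2.9, 0.9, -1.8]
position: [0.4327, 0.2381, 0.1478]
ft_force: [-4.0, 0.9, -2.2]
position: [0.4343, 0.2379, 0.1478]
ft_force: [-4.0, 0.5, -2.1]
```

```bash
for i in 1 2 ; do python3 -m handwheel '[[[-1.5,0,0,0],[-1.5,0,0,0]]]'|grep -E "ft|pos"; done
```

```text
position: [0.4357, 0.2376, 0.1478]
ft_force: [-4.0, 0.1, -1.9]
position: [0.4367, 0.2374, 0.1477]
ft_force: [-5.1, 0.6, -1.7]
```

```bash
python3 -m handwheel '[[[8,0,0,0],[15,0,0,0],[15,0,8,0],[15,0,14,0],[15,0,14,0]]]'|grep -E "ft|pos";  for i in 1 2 3 4; do python3 -m handwheel '[[[0,0,1.5,0],[0,0,1.5,0]]]'|grep -E "ft|pos"; done
```

```text
position: [0.4221, 0.2395, 0.133]
ft_force: [-0.1, -0.8, -3.8]
position: [0.4224, 0.24, 0.1323]
ft_force: [-0.8, 0.2, -3.4]
position: [0.4222, 0.24, 0.1308]
ft_force: [0.5, -0.6, -4.0]
position: [0.4222, 0.24, 0.1292]
ft_force: [0.0, -0.8, -4.0]
position: [0.4222, 0.2399, 0.1277]
ft_force: [1.0, 0.3, -3.4]
```

```bash
for i in 1 2 3 4; do python3 -m handwheel '[[[0,0,1,0],[0,0,1,0]]]'|grep -E "ft|pos"; done
```

```text
position: [0.4222, 0.24, 0.1267]
ft_force: [-0.2, 0.1, -3.8]
position: [0.4225, 0.24, 0.1266]
ft_force: [-1.4, -0.8, 5.0]
position: [0.4227, 0.24, 0.1265]
ft_force: [-2.8, -2.7, 12.3]
position: [0.423, 0.24, 0.1266]
ft_force: [-5.8, -4.1, 20.3]
```

```bash
python3 -m handwheel '[[[0,0,1,0],[0,0,2,0],[0,0,2,0],[0,0,-3,0],[0,0,-3,0]]]'|grep -E "ft|pos|t:"; python3 -m handwheel '[[[0,0,0,0],[0,0,0,0],[0,0,0,0],[0,0,0,0]]]' 0.52 |grep -E "ft|pos|op";  python3 - <<'E'
from h import *;import cv2
o=bot.get_obs();R=o['tool_rot'];im=bot.capture("wrist");cv2.imwrite("pics/w5.png",im[:,:,::-1])
np.save("w5.npy",{k:o[k] for k in("position","tool_rot")});print(o["position"],np.degrees(np.arctan2(R[1,0],R[0,0])))
E
```

```text
t: 24.3
position: [0.4222, 0.2402, 0.1267]
tool_rot: [[-0.984, 0.176, 0.0], [0.176, 0.984, 0.001], [-0.0, 0.001, -1.0]]
ft_force: [-1.1, -0.3, -3.4]
position: [0.4224, 0.2401, 0.1268]
ft_force: [0.2, 0.3, -0.1]
opening: 0.0444
[0.42236183 0.24007458 0.12681013] 169.85180359748819
```

View pics/w5.png

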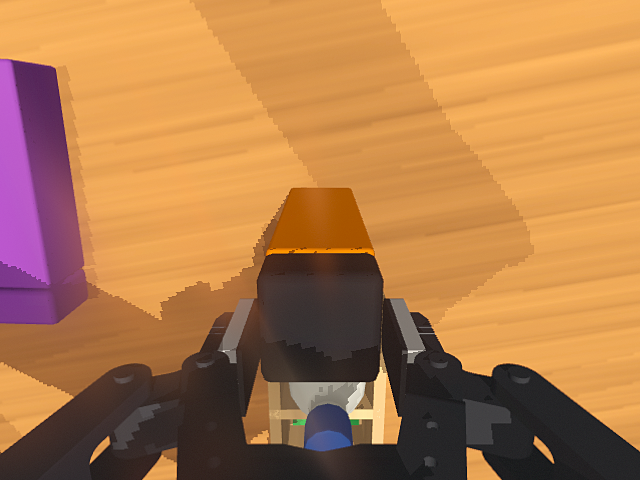

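The tube now stands free on the table. Its near foot edge is at row 188 (columns 292–352) and its cap spans rows ~255–381. I'll check the plumb and work out the move to the pad.

```bash
python3 - <<'E'
from h import *
st=np.load("w5.npy",allow_pickle=True).item();R=st["tool_rot"]
for n,p,z in(("foot",(322,188),0),("capnear",(320,255),.136),("capfar",(320,381),.136),("crateL",(278,413),.06),("crateR",(378,413),.06)):
    q=wrist(p,z,st);print(n,q.round(4),(R.T@(q-st["position"])*1000).round(1))
c=np.array([.5258,.224,0]);print("crate ctr in tool",R.T@(c-st["position"])*1000)
E
```

```text
foot [0.3927 0.2461 0.    ] [ 30.3   0.6 126.8]
capnear [0.3863 0.2464 0.136 ] [36.6 -0.1 -9.2]
capfar [0.4259 0.2393 0.136 ] [-3.6 -0.1 -9.2]
crateL [0.4949 0.2043 0.06  ] [-77.7 -22.4  66.8]
crateR [0.5041 0.2558 0.06  ] [-77.7  29.9  66.8]
crate ctr in tool [-104.63499919    2.37949429  126.82472518]
```

```bash
python3 -m handwheel '[[[7,0,0,0],[14,0,0,0],[14,0,0,0]]]'|grep -E "ft|pos"; python3 -m handwheel '[[[0,0,0,0],[0,0,0,0],[0,0,0,0],[0,0,0,0]]]' 0.3 40|grep -E "ft|pos|op|gr"; python3 -m handwheel '[[[0,0,-30,0],[0,0,-80,0],[0,0,-120,0],[0,0,-145,0],[0,0,-145,0],[0,0,-145,0]]]'|grep -E "ft|pos|t:";  python3 - <<'E'
from h import *
o=bot.get_obs();R=o['tool_rot'];print(np.degrees(np.arctan2(R[1,0],R[0,0])),R.T@(np.array([.5258,.224,0.271])-o['position'])*1000)
E
```

```text
position: [0.4076, 0.2427, 0.1268]
ft_force: [0.6, -0.2, -0.4]
position: [0.4086, 0.2424, 0.127]
ft_force: [-1.5, -0.8, 4.3]
opening: 0.0355
grasp_force: 41.2
t: 26.48
position: [0.4075, 0.2417, 0.2698]
tool_rot: [[-0.984, 0.176, -0.003], [0.176, 0.984, -0.002], [0.002, -0.003, -1.0]]
ft_force: [0.2, -0.4, -4.3]
169.84530938043915 [-119.59282751    3.3921908    -1.46526321]
```

```bash
python3 -m handwheel '[[[-30,1,0,0],[-60,2,0,0],[-90,3,0,0],[-112,3,0,0],[-119.5,3.2,0,0],[-119.5,3.2,30,0],[-119.5,3.2,60,0],[-119.5,3.2,65,0]]]'|grep -E "ft|pos|t:";  python3 - <<'E'
from h import *;import cv2
o=bot.get_obs();R=o['tool_rot'];print(o["position"],o["ft_force"],R.T@(np.array([.5258,.224,0.271])-o['position'])*1000)
a=bot.capture("scene")[:,:,::-1];b=bot.capture("wrist")[:,:,::-1]
cv2.imwrite("pics/s6.png",np.hstack([cv2.resize(a[235:360,400:500],None,fx=4,fy=4,interpolation=cv2.INTER_CUBIC),cv2.resize(b[140:440,190:430],(400,500))]))
E
```

```text
t: 27.48
position: [0.5237, 0.224, 0.2035]
tool_rot: [[-0.984, 0.175, -0.007], [0.176, 0.984, -0.003], [0.006, -0.004, -1.0]]
ft_force: [-0.7, 0.3, -4.2]
[0.5236978  0.22395592 0.20350978] [-0.70149867  0.309989   -4.1829015 ] [ -1.63761648   0.11842678 -67.50299775]
```

View pics/s6.png

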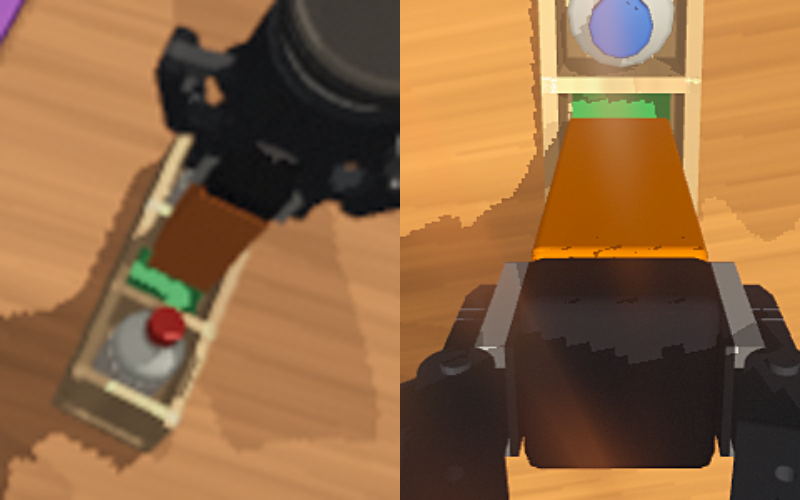

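The left half shows the tube over the free cell. In the wrist half, its near foot edge is at row 118 and the near divider's inner edge is at row 93. I'll compute the gaps.

```bash
python3 - <<'E'
from h import *
st=bot.get_obs();R=st["tool_rot"];g=lambda u,v:(190+(u-400+.5)/1.6667-.5,140+(v+.5)/1.6667-.5)
for n,p,z in(("footL",(567,118),.0767),("footR",(672,118),.0767),("divL",(557,93),.06),("divR",(684,93),.06),("divnear",(620,78),.06)):
    q=wrist(g(*p),z,st);print(n,(R.T@(q-st["position"])*1000).round(1))
print(st["position"])
E
```

```text
footL [ 16.1 -18.6 129.5]
footR [ 16.1  19.3 129.4]
divL [ 21.9 -23.4 146.2]
divR [ 21.9  24.9 146.1]
divnear [ 27.7   0.5 146.2]
[0.52581377 0.22463905 0.20610951]
```

The gaps are 5.8 mm ahead and about 5 mm on each side, so the tube is centred. Lowering gently.

```bash
python3 -m handwheel '[[[0,0,14,0],[0,0,28,0],[0,0,42,0],[0,0,54,0],[0,0,60,0],[0,0,62,0],[0,0,62,0],[0,0,62,0]]]'|grep -E "ft|pos|t:"; for i in 1 2 3 4; do python3 -m handwheel '[[[0,0,1,0],[0,0,1,0]]]'|grep -E "ft|pos"; done
```

```text
t: 28.58
position: [0.5271, 0.2247, 0.1453]
tool_rot: [[-0.984, 0.176, 0.001], [0.176, 0.984, 0.001], [-0.001, 0.001, -1.0]]
ft_force: [-0.1, -0.1, -4.6]
position: [0.5267, 0.2246, 0.1439]
ft_force: [-0.1, -0.3, -4.4]
position: [0.5266, 0.2245, 0.1427]
ft_force: [0.7, -1.1, -4.1]
position: [0.5266, 0.2245, 0.1417]
ft_force: [-0.2, -0.1, -3.6]
position: [0.5266, 0.2245, 0.1407]
ft_force: [-0.2, 1.3, -3.4]
```

```bash
for i in 1 2 3 4; do python3 -m handwheel '[[[0,0,0.8,0],[0,0,0.8,0]]]'|grep -E "ft|pos"; done
```

```text
position: [0.5266, 0.2245, 0.1399]
ft_force: [-0.5, 0.6, -4.0]
position: [0.5266, 0.2245, 0.1391]
ft_force: [0.6, 0.2, -4.2]
position: [0.5266, 0.2245, 0.1383]
ft_force: [-0.3, -0.6, -4.7]
position: [0.5268, 0.2245, 0.1381]
ft_force: [-1.6, -0.4, 0.7]
```

Contact came at the expected height. I'll press slightly, release and back away straight up.

```bash
python3 -m handwheel '[[[0,0,0.5,0],[0,0,0.5,0],[0,0,0.5,0]]]'|grep -E "ft|pos"; python3 -m handwheel '[[[0,0,0,0],[0,0,0,0],[0,0,0,0],[0,0,0,0],[0,0,0,0]]]' 0.56|grep -E "ft|pos|op"; python3 -m handwheel '[[[0,0,-10,0],[0,0,-30,0],[0,0,-60,0],[0,0,-100,0],[50,0,-120,0],[100,0,-120,0],[150,0,-120,0],[150,0,-120,0]]]'; python3 - <<'E'
from h import *;import cv2
o=bot.get_obs();a=bot.capture("scene")[:,:,::-1];b=bot.capture("top")[:,:,::-1]
f=lambda i,x,y,w,h:cv2.resize(i[y:y+h,x:x+w],(400,300),interpolation=cv2.INTER_CUBIC)
cv2.imwrite("pics/end.png",np.vstack([np.hstack([f(a,400,250,100,100),f(a,180,190,180,120)]),np.hstack([f(b,150,180,100,100),f(b,290,170,180,120)])]))
E
```

```text
position: [0.5269, 0.2245, 0.1381]
ft_force: [-2.2, -2.7, 5.3]
position: [0.5267, 0.2245, 0.1371]
ft_force: [0.0, -0.5, 0.3]
opening: 0.0477
t: 32.58
position: [0.3759, 0.252, 0.2578]
tool_rot: [[-0.985, 0.171, -0.001], [0.171, 0.985, 0.001], [0.001, 0.001, -1.0]]
ft_force: [1.5, 0.1, 0.2]
opening: 0.048
grasp_force: 0.0
```

View pics/end.png

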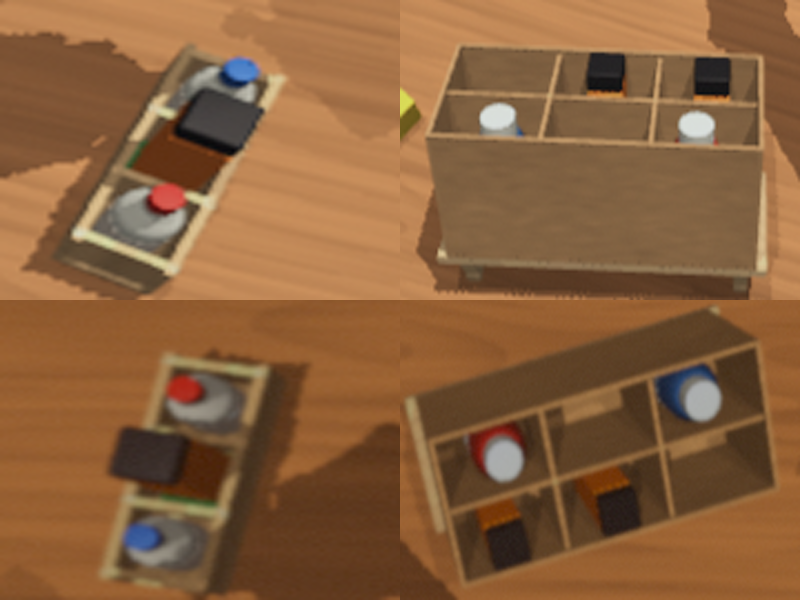

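The heavy tube stands upright in the free cell. Both light tubes are in their own cells, and the cans and bottles look unmoved.

```bash
python3 -c "
from bench import bot
print(bot.close_job())"
```

```text
the job is handed in; nothing more can be done
None
```

I handed the job in with the heavy tube (about 4.2 N, from the carton's blue-can end) set down gently on the green pad and standing upright, the light tubes in their own cells, and the cans and bottles unmoved in the last pictures; in the red-can-end cell the gripper pressed on an unidentified part at about 31 N, under the 40 N limit.

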